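Close the brush canister and nest its cup in the lid

TASK

Screw the loose lid of the steel canister down clockwise by its lugs until it is snug on its seal, but do not overtighten it, and let go of it. Then take the slender tapered cup and lower it into the well in the lid, so that it stands upright on the well's floor. Leave everything else on the table where it is.

Things in the scene. Friction and masses are not known exactly. Their poses are not given: they have to be found in the camera images.
- canister: steel canister, 110 mm across, screwed to the bench on a round plywood plate 150 mm across and 12 mm thick; it cannot move. Origin at the centre of the plate's underside, on the bench; z up along the canister's axis. Its rim is 100 mm above the bench
- lid: white screw lid of the canister, 124 mm across, its centre a tapered well (see well), two upright lugs on its flat top (see lug). Origin on its axis in the plane of the flat top: 108 mm above the bench when screwed down, up to 5 mm more when loose (it sinks 1.9 mm per rad). Clockwise seen from above tightens. It starts 1.0 to 2.2 rad short of its seal and stays where it is left
- lug (a point): middle of the top of one lug, 50 mm from the lid's axis along the lid's own +x; the other lug is just opposite. Each lug is a block 26 mm long along the lid's radius (36 to 62 mm from the axis), 10 mm thick and 26 mm high above the lid's flat top
- seal (a joint): turn of the lid since it first bit on its seal, rad; 0 while loose. Loose, it turns at 0.1 N m or less; at the bite the torque jumps to 0.3 N m, then grows 0.5 N m per rad. Snug is 0.12 to 0.6 rad (0.36 to 0.6 N m; best 0.45 N m: 9 N on a lug 50 mm from the axis), and it stays when let go. Beyond 0.7 rad (0.65 N m) is overtightened
- well (a point): centre of the floor of the well in the lid, on the lid's axis, 36 mm below the lid's flat top; turns with the lid. The well is round, open at the top, tapered: 54 mm across at the mouth, 45 mm at its floor
- cup: slender tapered white measuring cup standing upright, open at the top: 95 mm tall, 40 mm across its base, 58 mm across its mouth, wall 2.5 mm, mass 40 to 85 g. Origin at the centre of its underside, z up to its mouth. It fits the lid's well with 2.5 to 4 mm of play all round and then stands on the well's floor with 59 mm showing above the lid's flat top
- tub: wide tapered white tub, a lookalike that does not fit: 75 mm tall, 88 mm across the mouth; origin at the centre of its underside
- tumbler: straight-sided white tumbler, a lookalike that does not fit: 95 mm tall, 68 mm across; origin at the centre of its underside
- bottle_a: dark blue squeeze bottle of paint with a nozzle, 56 mm across, 122 mm tall; origin at the centre of its underside
- bottle_b: dark red squeeze bottle of paint with a nozzle, 56 mm across, 122 mm tall; origin at the centre of its underside
- wide_brush: flat paint brush with a black handle, 220 mm long, 90 mm wide, 18 mm thick, lying on the table along its x axis; origin under its neck
- palette_knife: palette knife, 200 mm long, 22 mm wide, 16 mm thick, lying along its x axis; origin under its middle
- brush_pot: white ceramic pot of brushes, 96 mm across, about 220 mm tall with the brushes; origin at the centre of its underside
Not all that is in view belongs to the job. Leave any green or yellow look-alike of the cup alone.

How it is judged:
On the way, in this order (a step that is already met when the one before it is completed fails the run):
1. the lid is snug on its seal (0.12 to 0.6 rad past the first bite) and let go, and the cup is not yet in the well (value of joint seal between 0.12 and 0.6 rad and contact force between the fingers and lid below 0.1 N and distance between cup and well above 0.08 m), for 0.3 s.
2. the cup is lowered into the well in the fingers: its base comes within 20 mm of the well's floor while the fingers touch it (z of cup in the frame of well below 0.02 m and horizontal distance between cup and well below 0.012 m and contact force between the fingers and cup above 0.3 N), for 0.05 s.
At the end, for the whole second after the job is handed in: The lid is snug (seal 0.12 to 0.6 rad) and the cup stands at rest, released, in the lid's well: its base within 4 mm of the well's floor and 7 mm of the well's axis, tilted less than 0.1 rad (value of joint seal between 0.12 and 0.6 rad and z of cup in the frame of well between -0.004 and 0.004 m and horizontal distance between cup and well below 0.007 m and angle between cup's own z axis and vertical below 0.1 rad and linear speed of cup below 0.02 m/s and contact force between the fingers and cup below 0.1 N); the robot touches nothing.
It fails at once if the lid is overtightened (seal beyond 0.7 rad) (value of joint seal above 0.7 rad).
It fails at once if a bystander is moved more than 30 mm or tipped over (distance of any of tub, tumbler, bottle_a, bottle_b, wide_brush, palette_knife, brush_pot from where it was at the start of the episode above 0.03 m or angle between any of tub, tumbler, bottle_a, bottle_b, wide_brush, palette_knife, brush_pot's own z axis and vertical above 0.5 rad).
It also fails if it takes over 64 s, if anything falls off the work surface, if the arm or the gripper's body presses on something with over 40 N, if the wrist force passes 120 N, or if a joint passes its speed limit or range.

ROBOT

A 6-joint arm with a two-finger parallel gripper is mounted at the origin on the work surface. World frame = base frame: x ahead of the robot, y to its left, z up, the work surface at z = 0. Lengths are in m, angles in rad, forces in N, time in s.
With the tool pointing down it reaches from about 0.375 to 0.975 m from the base axis. Payload 3.8 kg.
Tool frame: the origin (TCP) lies midway between the tips of the shut fingers; the grasp point (between the pads) lies 19 mm behind it; z points along the fingers, y is the line along which they close (so a half turn about z gives the same grasp; the last joint's range is limited). The gripper opens to 88 mm and grips with 3 to 60 N. Pads are 18 mm wide; open, the fingers measure 123 mm over their backs; the gripper's body (75 mm by 187 mm) begins 45 mm behind the grasp point.
Start: joints at [-1.284, 0.264, 1.604, -0, 1.274, -0.037], TCP at [0.215, -0.64, 0.239] pointing down, gripper open.
Joint ranges: [-2.63, 2.63], [-0.94, 2.18], [0.31, 2.57], [-1.31, 4.45], [0, 2.66], [-2.55, 2.55]. Speed limits (rad/s): [2.57, 2.57, 3.14, 3.14, 3.14, 3.14].

INTERFACE

Orientations are given as a unit quaternion [x, y, z, w].
In Python, from workcell import r gives the robot as it stands.
- The arm moves only by the shell command python3 -m creep 'ROWS' [OPENING] [FORCE]. ROWS is JSON, a list of rows, each an object of numbers: "tx", "ty", "tz": the shift along the tool's x, y, z in mm; "turn": the turn about the tool's z in rad. A call has 1 to 20 rows; each row shifts and turns the commanded pose from where the row before left it, along the tool's axes as they then stand; what a row does not reach is not made up. A row lasts 1/10 s, in which the tool goes at most 50 mm and 8.59 degrees, less where a joint would pass 70% of its speed; a pose out of reach is approached as far as the arm can. A call with a gripper value outside its range is refused whole. OPENING is the closure, from 0 (fully open) to 1 (shut), set as the call begins (- or left out, the last holds). The fingers move at their own pace and stop on an object; FORCE is the grip in N (left out, the last holds). Time passes only in rows, so rows that do not move let the fingers close. It gives the time, the measured TCP pose, the force, the opening and the grip force at its end, in the units of the state.
- r.sense(): the state, without advancing time (a new reading comes with each control period).
- r.read_camera(name): name is "scene" or "side" or "wrist"; returns the picture (400x640x3 uint8, red, green, blue); there is no depth.
- r.camera_info(name): a dict with "mtx" (3x3 intrinsics, pixels), "dist" ([k1, k2, p1, p2, k3] as OpenCV has them; the pictures are not rectified), "position" and "orientation" of the camera in the world. Camera axes: x right, y up, looking along -z (the intrinsics and any distortion apply to the point x, -y, -z); pixel columns grow to the right and rows downward; lengths in m; the calibration is good to about 2 mm. A picture is of the moment at which its call begins: read the wrist's pose just before it. camera_info takes no time and is no camera call; for the wrist camera it gives the pose at the moment of the call.
- r.finish_job(): hands the job in; it is judged then, once.
The state is a dict: "clock": time; "qpos": joint angles; "qvel": joint speeds; "joint_efforts": joint torques, N m; "tcp_pos": TCP position; "orientation": TCP orientation; "ft_force": force on the tool from outside, world axes, zero at the start; "ft_torque": the same for the moment, N m; "gripper_width": finger opening in m; "grip_force": force on a finger pad.
Only numpy, scipy, OpenCV 4.12 (cv2) and the standard library are available. Lean on these libraries where they do the work, as an engineer would, in place of code of your own. Each camera call takes 0.05 s, during which the arm holds its last target. There are 200 camera calls.

## Working session

There is one attempt and no reset: what is moved stays moved. The work goes in short steps, Python scripts to look and compute and a shell command to move; the robot and the scene stay as the last step left them, time stands still between calls to the robot, and variables do not carry over. Pictures are saved under pics/ and viewed, at most 14 in all, crops included, and the job is handed in when it is done.

```bash
mkdir -p pics; cat > h.py <<'E'
import numpy as np, cv2
from scipy.spatial.transform import Rotation as R
from workcell import r
def ray(ci,uv):
    p=cv2.undistortPoints(np.array([[uv]],float),np.array(ci["mtx"],float),np.array(ci["dist"],float))[0,0]
    d=R.from_quat(ci["orientation"]).apply([p[0],-p[1],-1]); return np.array(ci["position"]),d/np.linalg.norm(d)
def onz(ci,uv,z):
    o,d=ray(ci,uv); return o+d*(z-o[2])/d[2]
def proj(ci,P):
    q=R.from_quat(ci["orientation"]).inv().apply(np.atleast_2d(P)-np.array(ci["position"]))*[1,-1,-1]
    return cv2.projectPoints(q,np.zeros(3),np.zeros(3),np.array(ci["mtx"],float),np.array(ci["dist"],float))[0][:,0]
def shot(name,f):
    ci=r.camera_info(name); im=r.read_camera(name); cv2.imwrite(f"pics/{f}.png",im[:,:,::-1]); return ci,im
E
python3 - <<'E'
from h import *
ims=[]
for n in("scene","side"):
    ci,im=shot(n,n+"0"); print(n,ci)
s=r.sense();print(s)
E
```

```text
scene {'mtx': array([[398.92569403,   0.        , 322.28950179],
       [  0.        , 398.92569403, 200.81687695],
       [  0.        ,   0.        ,   1.        ]]), 'dist': array([-0.05354952,  0.        ,  0.        ,  0.        ,  0.        ]), 'position': array([1.23152341, 0.05704941, 0.89953146]), 'orientation': array([0.26695716, 0.255619  , 0.64625181, 0.66764616])}
side {'mtx': array([[385.37874664,   0.        , 322.00571057],
       [  0.        , 385.37874664, 204.23178292],
       [  0.        ,   0.        ,   1.        ]]), 'dist': array([-0.05049397,  0.        ,  0.        ,  0.        ,  0.        ]), 'position': array([ 0.37974242, -0.62606941,  0.77874971]), 'orientation': array([ 0.39854368, -0.01639514, -0.06319642,  0.91482258])}
{'clock': 0.1, 'qpos': array([-1.28391025e+00,  2.64656323e-01,  1.60521755e+00,  1.57729002e-05,
        1.27371537e+00, -3.69332934e-02]), 'qvel': array([-9.36582190e-05, -2.02471794e-03, -3.03007369e-03,  1.75048457e-03,
       -3.52803098e-04, -7.18770040e-05]), 'joint_efforts': array([ 1.07681481e-03, -5.03617215e+01, -3.58071828e+01,  7.32595730e-02,
        2.33952119e-02, -4.70823329e-05]), 'tcp_pos': array([ 0.21457909, -0.63931156,  0.23753774]), 'orientation': array([ 9.86921117e-01,  1.61200843e-01, -1.16958896e-04, -9.91448576e-04]), 'ft_force': array([-0.04630521, -0.26886567, -0.85604701]), 'ft_torque': array([ 0.01254325,  0.03626111, -0.0028563 ]), 'grip_force': 0.0, 'gripper_width': 0.0884232294632374}
```

View pics/scene0.png

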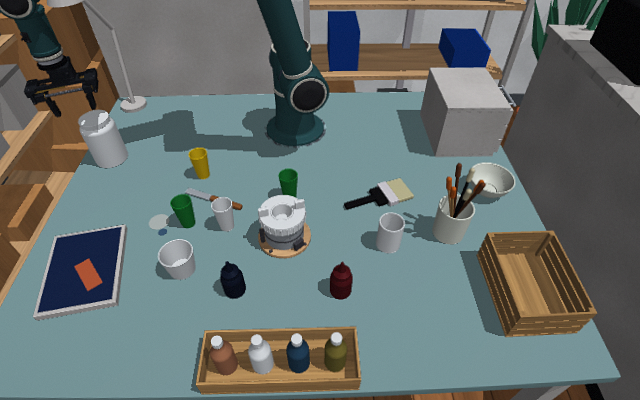

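View pics/side0.png

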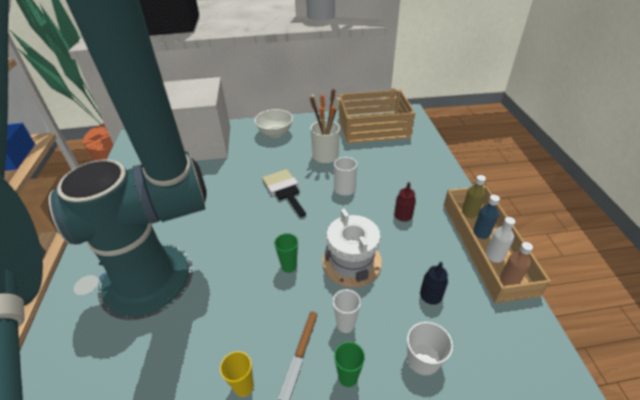

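The scene view shows the canister at about (284,222), the cup at (223,213), the tumbler at (390,232) and the tub at (177,258). In the side view the canister is at (352,245) and the cup at (346,310), with green cups on both sides of the pair. I'll enlarge the crops next.

```bash
python3 - <<'E'
from h import *
a=cv2.imread("pics/scene0.png")[165:265,160:320]; b=cv2.imread("pics/side0.png")[195:345,290:410]
a=cv2.resize(a,None,fx=3,fy=3,interpolation=cv2.INTER_CUBIC)  #480x300
b=cv2.resize(b,None,fx=2.6,fy=2.6,interpolation=cv2.INTER_CUBIC) #312x390
o=np.zeros((400,800,3),np.uint8); o[:300,:480]=a; o[:390,485:485+b.shape[1]]=b
cv2.imwrite("pics/crop0.png",o)
cs,cd=r.camera_info("scene"),r.camera_info("side")
def tri(u,v):
    o1,d1=ray(cs,u);o2,d2=ray(cd,v)
    t=np.linalg.lstsq(np.c_[d1,-d2],o2-o1,rcond=None)[0]
    p,q=o1+d1*t[0],o2+d2*t[1]; return (p+q)/2,np.linalg.norm(p-q)
print("cup mouth?",tri((223,203),(346.5,297)))
print("canister",tri((284,211),(353,232)))
for n,u,v,z in(("tumbler",(391,219),(345,163),.095),("botA",(233,283),(433,290),.06),("botB",(341,283),(405,205),.06),("tub",(177,250),(429,340),.075),("gr1",(182,203),(349,352),.09),("gr2",(289,176),(287,243),.09)):
    print(n,onz(cs,u,z)[:2].round(3),onz(cd,v,z)[:2].round(3))
E
```

```text
cup mouth? (array([ 0.47428169, -0.18716713,  0.09879102]), np.float64(0.0019796154322550066))
canister (array([ 0.5187956 , -0.01780618,  0.10860793]), np.float64(4.9289099081291174e-05))
tumbler [0.544 0.267] [0.55  0.269]
botA [ 0.707 -0.139] [ 0.671 -0.171]
botB [0.715 0.123] [0.687 0.103]
tub [ 0.615 -0.291] [ 0.619 -0.291]
gr1 [ 0.463 -0.306] [ 0.459 -0.3  ]
gr2 [ 0.363 -0.009] [ 0.361 -0.013]
```

View pics/crop0.png

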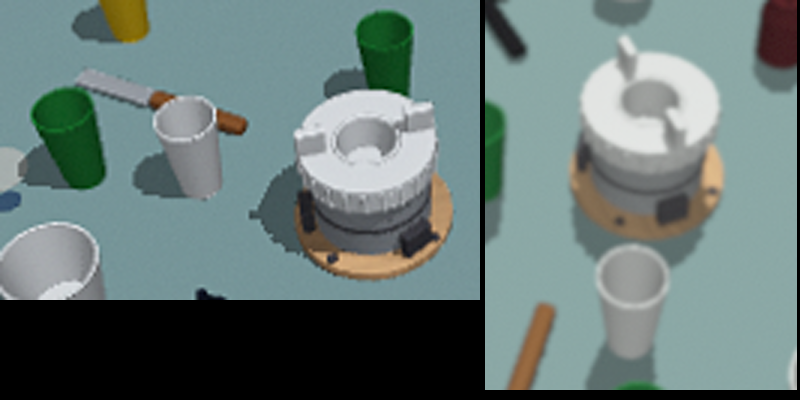

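The lid's lugs show clearly: one at crop (310,133) and the other at (420,110). The well mouth is near (365,138). The cup stands on its own, and the knife handle lies just behind it. Next I'll compute the lug line, then move above the lid.

My plan is to lower the open fingers over the axis, between the lugs. Then I turn the tool clockwise so the finger sides push both lugs as a pure couple.

```bash
python3 - <<'E'
from h import *
cs,cd=r.camera_info("scene"),r.camera_info("side")
f=lambda u,v:(160+u/3,165+v/3); g=lambda u,v:(290+(u-485)/2.6,195+v/2.6)
z=.137
A,B=onz(cs,f(311,132),z),onz(cs,f(419,110),z)
C,D=onz(cd,g(626,42),z),onz(cd,g(677,118),z)
for p,q in((A,B),(C,D)):
    d=q-p; print(p.round(3),q.round(3),((p+q)/2).round(3),np.linalg.norm(d),np.arctan2(d[1],d[0]))
print("well mouth",onz(cs,f(365,139),.111),onz(cd,g(650,100),.111))
s=r.sense();M=R.from_quat(s["orientation"])
print((M.inv().apply(np.array([.52,-.018,.24])-s["tcp_pos"])*1000).round(1))
ci=r.camera_info("wrist");print(M.inv().apply(ci["position"]-s["tcp_pos"]),(M.inv()*R.from_quat(ci["orientation"])).as_matrix().round(2),ci["mtx"][0])
E
```

```text
[ 0.536 -0.068  0.137] [0.513 0.025 0.137] [ 0.524 -0.021  0.137] 0.09563171754765161 1.8155278388275333
[0.505 0.026 0.137] [ 0.532 -0.072  0.137] [ 0.518 -0.023  0.137] 0.10195254705933658 -1.3020676513238203
well mouth [ 0.52192849 -0.02371974  0.111     ] [ 0.51851051 -0.02475553  0.111     ]
[ 487.2 -491.8   -1.4]
[ 0.07746215 -0.00071687 -0.14619783] [[-0.    0.95  0.3 ]
 [ 1.    0.    0.  ]
 [ 0.    0.3  -0.95]] [299.51764014   0.         318.622394  ]
```

```bash
python3 -m creep '[{"tx":29,"ty":-29},{"tx":29,"ty":-29},{"tx":29,"ty":-29},{"tx":29,"ty":-29},{"tx":29,"ty":-29},{"tx":29,"ty":-29},{"tx":29,"ty":-29},{"tx":29,"ty":-29},{"tx":29,"ty":-29},{"tx":29,"ty":-29},{"tx":29,"ty":-29},{"tx":29,"ty":-29},{"tx":29,"ty":-29},{"tx":29,"ty":-29},{"tx":29,"ty":-29},{"tx":29,"ty":-29},{"tx":5.5,"ty":-6},{"tx":5.5,"ty":-6},{"tx":5.5,"ty":-6},{"tx":5,"ty":-5}]'
python3 -m creep '[{"turn":-0.145},{"turn":-0.145},{"turn":-0.145},{"turn":-0.145},{"turn":-0.145},{"turn":-0.145},{"turn":-0.145},{"turn":-0.145},{"turn":-0.145},{"turn":-0.145},{"turn":-0.145},{"turn":-0.145},{"turn":-0.145},{"turn":-0.145},{"turn":-0.145},{"turn":-0.145},{"tx":0},{"tx":0}]'
python3 - <<'E'
from h import *
s=r.sense();print(s["qpos"],s["tcp_pos"],s["clock"])
ci,im=shot("wrist","w1")
print("proj lid", proj(ci,[[.52,-.023,.111],[.508,.026,.137],[.534,-.07,.137]]))
E
```

```text
[-1.28391025e+00  2.64656323e-01  1.60521755e+00  1.57729002e-05
  1.27371537e+00 -3.69332934e-02] [ 0.21457909 -0.63931156  0.23753774] 0.1
proj lid [[-131.90896107 -234.77934697]
 [ 252.49587332  144.34557905]
 [  22.85366132 -110.46555731]]$[0]: bad value
$[0]: bad value
```

View pics/w1.png

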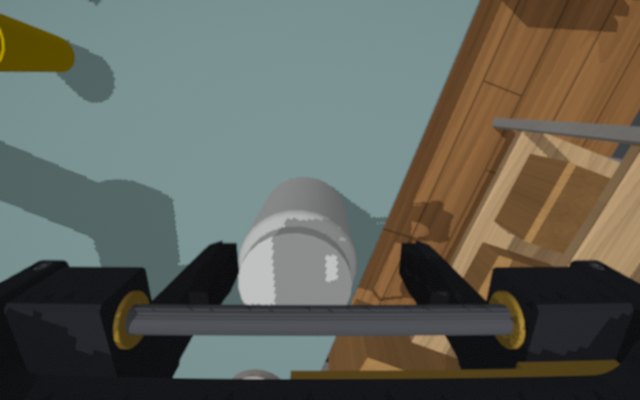

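The move was refused; rows probably need all four keys. The picture shows a white jar right under the gripper, so I'll lift first.

```bash
python3 -m creep '[{"tx":0,"ty":0,"tz":-30,"turn":0},{"tx":0,"ty":0,"tz":-30,"turn":0},{"tx":29,"ty":-29,"tz":0,"turn":0},{"tx":29,"ty":-29,"tz":0,"turn":0},{"tx":29,"ty":-29,"tz":0,"turn":0},{"tx":29,"ty":-29,"tz":0,"turn":0},{"tx":29,"ty":-29,"tz":0,"turn":0},{"tx":29,"ty":-29,"tz":0,"turn":0},{"tx":29,"ty":-29,"tz":0,"turn":0},{"tx":29,"ty":-29,"tz":0,"turn":0},{"tx":29,"ty":-29,"tz":0,"turn":0},{"tx":29,"ty":-29,"tz":0,"turn":0},{"tx":29,"ty":-29,"tz":0,"turn":0},{"tx":29,"ty":-29,"tz":0,"turn":0},{"tx":29,"ty":-29,"tz":0,"turn":0},{"tx":29,"ty":-29,"tz":0,"turn":0},{"tx":29,"ty":-29,"tz":0,"turn":0},{"tx":29,"ty":-29,"tz":0,"turn":0},{"tx":11,"ty":-12,"tz":0,"turn":0},{"tx":10.5,"ty":-11,"tz":0,"turn":0}]'
python3 - <<'E'
from h import *
s=r.sense();print(s["qpos"],s["tcp_pos"],s["clock"])
E
```

```text
clock: 2.15
tcp_pos: [0.5202, -0.0223, 0.2983]
orientation: [0.987, 0.162, -0.0, -0.0]
ft_force: [-0.9, -0.3, -0.7]
gripper_width: 0.0885
grip_force: 0.0
[-9.05601990e-02 -6.25404344e-02  1.85206673e+00 -6.74776864e-05
  1.35287772e+00  1.15484247e+00] [ 0.52024838 -0.02226307  0.29829875] 2.15
```

```bash
Z='' ; python3 -m creep '[{"tx":0,"ty":0,"tz":0,"turn":-0.145},{"tx":0,"ty":0,"tz":0,"turn":-0.145},{"tx":0,"ty":0,"tz":0,"turn":-0.145},{"tx":0,"ty":0,"tz":0,"turn":-0.145},{"tx":0,"ty":0,"tz":0,"turn":-0.145},{"tx":0,"ty":0,"tz":0,"turn":-0.145},{"tx":0,"ty":0,"tz":0,"turn":-0.145},{"tx":0,"ty":0,"tz":0,"turn":-0.145},{"tx":0,"ty":0,"tz":0,"turn":-0.145},{"tx":0,"ty":0,"tz":0,"turn":-0.145},{"tx":0,"ty":0,"tz":0,"turn":-0.145},{"tx":0,"ty":0,"tz":0,"turn":-0.145},{"tx":0,"ty":0,"tz":0,"turn":-0.145},{"tx":0,"ty":0,"tz":0,"turn":-0.145},{"tx":0,"ty":0,"tz":0,"turn":-0.145},{"tx":0,"ty":0,"tz":0,"turn":-0.145},{"tx":0,"ty":0,"tz":0,"turn":-0.145},{"tx":0,"ty":0,"tz":0,"turn":-0.145},{"tx":0,"ty":0,"tz":0,"turn":-0.145},{"tx":0,"ty":0,"tz":0,"turn":-0.145}]' >/dev/null
python3 -m creep '[{"tx":0,"ty":0,"tz":0,"turn":-0.145},{"tx":0,"ty":0,"tz":0,"turn":-0.145},{"tx":0,"ty":0,"tz":0,"turn":-0.145},{"tx":0,"ty":0,"tz":0,"turn":-0.145},{"tx":0,"ty":0,"tz":0,"turn":-0.06},{"tx":0,"ty":0,"tz":0,"turn":0},{"tx":0,"ty":0,"tz":0,"turn":0}]'
python3 - <<'E'
from h import *
s=r.sense();print(s["qpos"],s["tcp_pos"],s["clock"],s["ft_force"],s["ft_torque"])
ci,im=shot("wrist","w2")
print("proj lid", proj(ci,[[.52,-.023,.111],[.508,.026,.137],[.534,-.07,.137]]))
E
```

```text
clock: 4.85
tcp_pos: [0.5199, -0.024, 0.2986]
orientation: [-0.352, 0.936, 0.0, -0.0]
ft_force: [-0.1, 0.3, 0.1]
gripper_width: 0.0874
grip_force: 0.0
[-9.40348163e-02 -6.34965969e-02  1.85246689e+00 -6.40161633e-05
  1.35291028e+00 -2.38480312e+00] [ 0.51992757 -0.02404678  0.29857498] 4.85 [-0.14975456  0.31865934  0.08097167] [ 0.14066421 -0.07317176 -0.03941751]
proj lid [[318.33814272 179.99114419]
 [359.68367369 206.46510761]
 [275.44111534 166.57944077]]
```

View pics/w2.png

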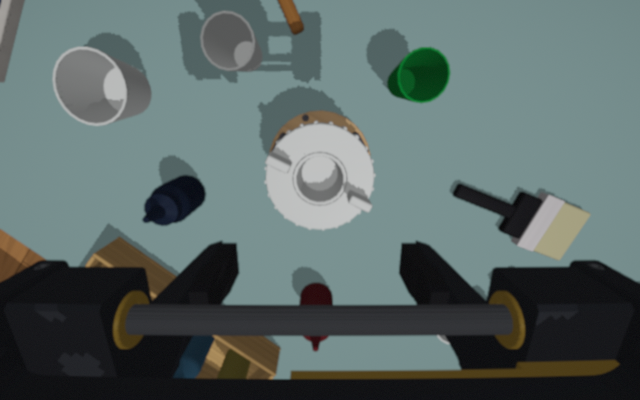

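The lid is centred below the camera: well mouth at (319,178), lugs at (279,162) and (360,202), and the line between them tilts from the finger line as planned. The cup mouth is at (228,40) and the tub at (90,86).

```bash
python3 - <<'E'
from h import *
ci=r.camera_info("wrist"); im=cv2.imread("pics/w2.png"); g=im.min(2)
m=((g>150)&(im.max(2)-g<25)).astype(np.uint8); m[240:]=0
for c in cv2.findContours(m,cv2.RETR_EXTERNAL,cv2.CHAIN_APPROX_NONE)[0]:
    if len(c)>60:
        h=cv2.convexHull(c); e=cv2.fitEllipse(h); print("blob",np.array(e[0]).round(1),np.array(e[1]).round(1),onz(ci,e[0],.111)[:2].round(4))
p,q=onz(ci,(279,161),.137),onz(ci,(361,201),.137);d=p-q
print(p,q,(p+q)/2,np.linalg.norm(d),np.arctan2(d[1],d[0])%np.pi, onz(ci,(319.5,178.5),.111), "cup",onz(ci,(228,40),.095))
s=r.sense();y=R.from_quat(s["orientation"]).apply([0,1,0]);print("line",np.arctan2(y[1],y[0])%np.pi, s["clock"])
E
```

```text
blob [541.7 219.6] [22.4 62. ] [0.3788 0.2121]
blob [320.4 176.5] [107.7 113.5] [ 0.5155 -0.0239]
blob [89.1 85.8] [67.9 83.9] [ 0.6028 -0.2729]
blob [-4.9 40.9] [  6.7 122.6] [ 0.6286 -0.3713]
[ 0.52709341 -0.07082171  0.137     ] [0.50260244 0.02285667 0.137     ] [ 0.51484793 -0.02398252  0.137     ] 0.09682688844154651 1.8265096930377036 [ 0.51786638 -0.02308594  0.111     ] cup [ 0.47170541 -0.19192966  0.095     ]
line 2.291119547963654 4.9
```

```bash
python3 -m creep '[{"tx":1.2,"ty":1.7,"tz":25,"turn":0},{"tx":0,"ty":0,"tz":25,"turn":0},{"tx":0,"ty":0,"tz":25,"turn":0},{"tx":0,"ty":0,"tz":25,"turn":0},{"tx":0,"ty":0,"tz":25,"turn":0},{"tx":0,"ty":0,"tz":20,"turn":0},{"tx":0,"ty":0,"tz":12,"turn":0},{"tx":0,"ty":0,"tz":10,"turn":0},{"tx":0,"ty":0,"tz":10,"turn":0},{"tx":0,"ty":0,"tz":0,"turn":0},{"tx":0,"ty":0,"tz":0,"turn":0},{"tx":0,"ty":0,"tz":0,"turn":0}]'
python3 - <<'E'
from h import *
s=r.sense();print(s["tcp_pos"],s["ft_force"],s["ft_torque"],s["joint_efforts"][5])
ci,im=shot("wrist","w3")
E
```

```text
clock: 6.1
tcp_pos: [0.5188, -0.0233, 0.1227]
orientation: [-0.353, 0.936, -0.0, 0.001]
ft_force: [-0.5, -0.2, 0.6]
gripper_width: 0.0879
grip_force: 0.0
[ 0.51884491 -0.02334153  0.12266293] [-0.50121444 -0.16712556  0.63985271] [ 0.16731409 -0.07906146  0.05524369] 0.0011094260844402015
```

View pics/w3.png

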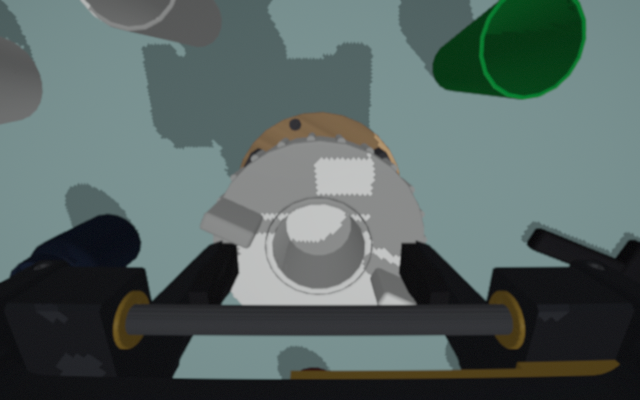

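The fingers straddle the lid: the left lug (230,222) and right lug (385,285) are each just ahead clockwise. The bite is at least 1.0 rad after contact, so I'll turn 1.0 now.

```bash
cat > t.py <<'E'
from h import *
for i in range(1):
    s=r.sense();y=R.from_quat(s["orientation"]).apply([0,1,0]);F,T=s["ft_force"],s["ft_torque"]
    print("line",round(np.arctan2(y[1],y[0])%np.pi,3),"q6",s["qpos"][5].round(3),"F",F.round(2),"T",T.round(3),"e5",round(s["joint_efforts"][5],3),s["tcp_pos"].round(4))
E
python3 -m creep '[{"tx":0,"ty":0,"tz":0,"turn":0.1},{"tx":0,"ty":0,"tz":0,"turn":0.1},{"tx":0,"ty":0,"tz":0,"turn":0.1},{"tx":0,"ty":0,"tz":0,"turn":0.1},{"tx":0,"ty":0,"tz":0,"turn":0.1}]' |head -1; python3 t.py
python3 -m creep '[{"tx":0,"ty":0,"tz":0,"turn":0.1},{"tx":0,"ty":0,"tz":0,"turn":0.1},{"tx":0,"ty":0,"tz":0,"turn":0.1},{"tx":0,"ty":0,"tz":0,"turn":0.1},{"tx":0,"ty":0,"tz":0,"turn":0.1}]' |head -1;python3 t.py
python3 -m creep '[{"tx":0,"ty":0,"tz":0,"turn":0.05}]' |head -1;python3 t.py
```

```text
clock: 6.65
line 1.789 q6 -1.882 F [ 2.79  0.84 -2.96] T [ 0.173 -0.441  0.088] e5 -0.925 [ 0.5191 -0.0232  0.1224]
clock: 7.15
line 1.289 q6 -1.382 F [ 2.25 -0.39 -2.26] T [ 0.044 -0.498  0.155] e5 -0.926 [ 0.5191 -0.0234  0.1224]
clock: 7.25
line 1.24 q6 -1.333 F [ 1.89 -0.02 -0.98] T [ 0.013 -0.456  0.114] e5 -0.118 [ 0.5191 -0.0234  0.1224]
```

```bash
for i in 1 2 3 4 5 6; do python3 -m creep '[{"tx":0,"ty":0,"tz":0,"turn":0.05},{"tx":0,"ty":0,"tz":0,"turn":0.05}]' |head -1;python3 t.py; done
```

```text
clock: 7.45
line 1.141 q6 -1.234 F [ 0.69 -0.98 -2.75] T [-0.011 -0.479  0.102] e5 -0.413 [ 0.519  -0.0235  0.1224]
clock: 7.65
line 1.041 q6 -1.134 F [ 2.   -0.23 -1.65] T [-0.071 -0.408  0.073] e5 -0.413 [ 0.519  -0.0235  0.1224]
clock: 7.85
line 0.941 q6 -1.034 F [ 2.21 -0.31 -1.63] T [-0.062 -0.382  0.092] e5 -0.413 [ 0.519  -0.0235  0.1223]
clock: 8.05
line 0.841 q6 -0.934 F [ 2.06 -0.59 -0.74] T [-0.082 -0.386  0.094] e5 -0.413 [ 0.5189 -0.0235  0.1223]
clock: 8.25
line 0.741 q6 -0.834 F [ 0.41 -0.65 -1.53] T [-0.134 -0.388  0.07 ] e5 -0.413 [ 0.5188 -0.0235  0.1223]
clock: 8.45
line 0.641 q6 -0.734 F [ 1.08  0.16 -2.24] T [-0.144 -0.363  0.109] e5 -0.413 [ 0.5188 -0.0236  0.1223]
```

Not at the bite yet. I'll step on, stopping when Tz jumps to 0.3.

```bash
for i in 1 2 3 ; do python3 -m creep '[{"tx":0,"ty":0,"tz":0,"turn":0.05},{"tx":0,"ty":0,"tz":0,"turn":0.05}]' |head -1;python3 t.py; done
```

```text
clock: 8.65
line 0.541 q6 -0.634 F [ 0.5  -1.21 -2.6 ] T [-0.181 -0.249  0.096] e5 -0.414 [ 0.5187 -0.0235  0.1222]
clock: 8.85
line 0.442 q6 -0.535 F [ 1.23  0.12 -1.82] T [-0.093 -0.301  0.376] e5 -0.163 [ 0.5187 -0.0235  0.1222]
clock: 9.05
line 0.342 q6 -0.435 F [ 0.68 -0.42 -2.02] T [-0.057 -0.306  0.34 ] e5 -0.114 [ 0.5187 -0.0235  0.1223]
```

Tz jumped to about 0.35, so the lid bit between 0.54 and 0.44 on the finger line. Another 0.15 rad gives 0.25–0.35 past the bite.

```bash
python3 -m creep '[{"tx":0,"ty":0,"tz":0,"turn":0.05},{"tx":0,"ty":0,"tz":0,"turn":0.05},{"tx":0,"ty":0,"tz":0,"turn":0.05}]' |head -1;python3 t.py; python3 -m creep '[{"tx":0,"ty":0,"tz":0,"turn":0}]' |head -1;python3 t.py;python3 -m creep '[{"tx":0,"ty":0,"tz":0,"turn":0}]' |head -1;python3 t.py
```

```text
clock: 9.35
line 0.192 q6 -0.285 F [ 1.6   0.01 -2.43] T [-0.017 -0.316  0.462] e5 -0.039 [ 0.5187 -0.0234  0.1222]
clock: 9.45
line 0.194 q6 -0.286 F [ 1.05 -1.49 -1.59] T [-0.141 -0.337  0.19 ] e5 0.502 [ 0.5187 -0.0234  0.1222]
clock: 9.55
line 0.194 q6 -0.287 F [ 1.49 -0.2  -1.25] T [-0.134 -0.377  0.153] e5 0.16 [ 0.5187 -0.0234  0.1222]
```

Torque peaked at 0.46 N m at about 0.3 rad past the bite. I'll back off, rise, turn the fingers across the lug line, and look from above.

```bash
python3 -m creep '[{"tx":0,"ty":0,"tz":0,"turn":-0.1},{"tx":0,"ty":0,"tz":0,"turn":-0.1},{"tx":0,"ty":0,"tz":-15,"turn":0},{"tx":0,"ty":0,"tz":-25,"turn":0},{"tx":0,"ty":0,"tz":-30,"turn":-0.14},{"tx":0,"ty":0,"tz":-30,"turn":-0.14},{"tx":0,"ty":0,"tz":-30,"turn":-0.14},{"tx":0,"ty":0,"tz":-30,"turn":-0.14},{"tx":0,"ty":0,"tz":-20,"turn":-0.14},{"tx":0,"ty":0,"tz":0,"turn":-0.14},{"tx":0,"ty":0,"tz":0,"turn":-0.14},{"tx":0,"ty":0,"tz":0,"turn":-0.12},{"tx":0,"ty":0,"tz":0,"turn":0},{"tx":0,"ty":0,"tz":0,"turn":0}]'; python3 t.py
python3 - <<'E'
from h import *
ci,im=shot("wrist","w4")
print(proj(ci,[[.518,-.0235,.108],[.473,-.19,.095],[.473,-.19,0]]))
E
```

```text
clock: 10.95
tcp_pos: [0.5181, -0.0232, 0.3027]
orientation: [0.041, 0.999, 0.0, 0.001]
ft_force: [-0.3, -0.4, -0.3]
gripper_width: 0.088
grip_force: 0.0
line 1.489 q6 -1.582 F [-0.34 -0.39 -0.34] T [ 0.009 -0.156 -0.025] e5 -0.055 [ 0.5181 -0.0232  0.3027]
[[317.85393475 178.33334116]
 [174.28457864 150.28196419]
 [203.60994103 141.54419426]]
```

View pics/w4.png

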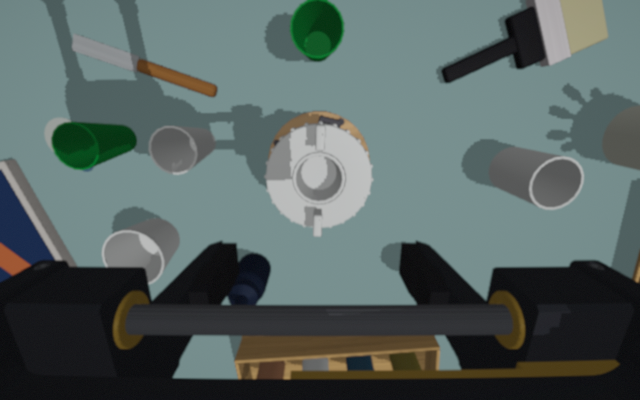

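The lug line, (320,135) to (318,227), is now square to the fingers. The cup mouth at about (175,149) matches its predicted place, so I'll move above it.

```bash
python3 -m creep '[{"tx":4,"ty":-21,"tz":10,"turn":0},{"tx":4,"ty":-21,"tz":10,"turn":0},{"tx":4,"ty":-21,"tz":10,"turn":0},{"tx":4,"ty":-21,"tz":10,"turn":0},{"tx":4,"ty":-21,"tz":10,"turn":0},{"tx":4,"ty":-21,"tz":10,"turn":0},{"tx":4,"ty":-21,"tz":10,"turn":0},{"tx":3.5,"ty":-23,"tz":10,"turn":0},{"tx":0,"ty":0,"tz":0,"turn":0},{"tx":0,"ty":0,"tz":0,"turn":0}]'
python3 - <<'E'
from h import *
ci,im=shot("wrist","w5")
print(r.sense()["qpos"],proj(ci,[[.473,-.19,.095]]))
E
```

```text
clock: 12.0
tcp_pos: [0.4733, -0.1903, 0.2218]
orientation: [0.04, 0.999, 0.0, -0.0]
ft_force: [0.3, -0.1, -0.1]
gripper_width: 0.088
grip_force: 0.0
[-4.30619574e-01 -3.83377308e-02  1.96960870e+00  6.02301663e-04
  1.21010991e+00 -1.92219481e+00] [[318.170953  194.4240628]]
```

View pics/w5.png

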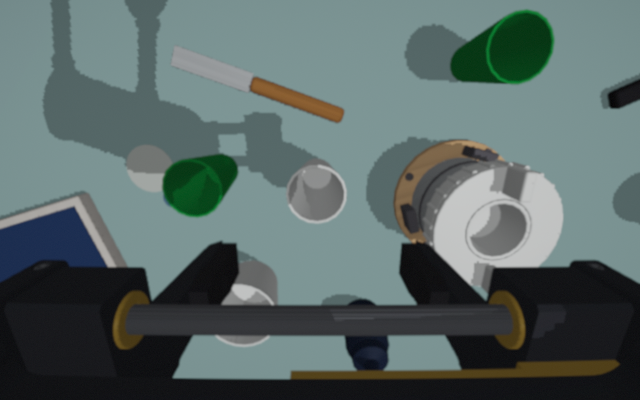

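The cup mouth is centred at (317,193) against a predicted (318,194), so the aim is good. Descending to grip.

```bash
python3 -m creep '[{"tx":0,"ty":0,"tz":25,"turn":0},{"tx":0,"ty":0,"tz":25,"turn":0},{"tx":0,"ty":0,"tz":25,"turn":0},{"tx":0,"ty":0,"tz":22,"turn":0},{"tx":0,"ty":0,"tz":20,"turn":0},{"tx":0,"ty":0,"tz":18,"turn":0},{"tx":0,"ty":0,"tz":15,"turn":0},{"tx":0,"ty":0,"tz":14,"turn":0},{"tx":0,"ty":0,"tz":0,"turn":0},{"tx":0,"ty":0,"tz":0,"turn":0}]' && python3 -m creep '[{"tx":0,"ty":0,"tz":0,"turn":0},{"tx":0,"ty":0,"tz":0,"turn":0},{"tx":0,"ty":0,"tz":0,"turn":0},{"tx":0,"ty":0,"tz":0,"turn":0},{"tx":0,"ty":0,"tz":0,"turn":0},{"tx":0,"ty":0,"tz":0,"turn":0},{"tx":0,"ty":0,"tz":0,"turn":0},{"tx":0,"ty":0,"tz":0,"turn":0}]' 1 12
```

```text
clock: 13.05
tcp_pos: [0.4739, -0.19, 0.058]
orientation: [0.039, 0.999, 0.0, 0.0]
ft_force: [0.7, -0.3, -0.4]
gripper_width: 0.0881
grip_force: 0.0
clock: 13.85
tcp_pos: [0.4737, -0.1906, 0.058]
orientation: [0.039, 0.999, -0.0, 0.0]
ft_force: [0.1, -1.5, 2.7]
gripper_width: 0.0552
grip_force: 12.0
```

```bash
python3 -m creep '[{"tx":0,"ty":0,"tz":-8,"turn":0},{"tx":0,"ty":0,"tz":-15,"turn":0},{"tx":0,"ty":0,"tz":-25,"turn":0},{"tx":0,"ty":0,"tz":-25,"turn":0},{"tx":0,"ty":0,"tz":-25,"turn":0},{"tx":0,"ty":0,"tz":-25,"turn":0},{"tx":0,"ty":0,"tz":-25,"turn":0},{"tx":0,"ty":0,"tz":-12,"turn":0},{"tx":0,"ty":0,"tz":0,"turn":0},{"tx":0,"ty":0,"tz":0,"turn":0}]'
python3 - <<'E'
from h import *
s=r.sense()
ci,im=shot("wrist","w6a"); c2,i2=shot("side","s6"); c3,i3=shot("scene","c6")
o=np.zeros((560,800,3),np.uint8); o[:320,:512]=cv2.resize(im,(512,320))[:,:,::-1]
a=i3[110:230,170:330];o[322:562,0:320]=cv2.resize(a,(320,240))[:238,:,::-1]
b=i2[180:300,290:410];o[322:562,330:570]=cv2.resize(b,(240,240))[:238,:,::-1]
cv2.imwrite("pics/m6.png",o)
M=R.from_quat(s["orientation"])
for dx in (.518,):print((M.inv().apply(np.array([dx,-.0235,s["tcp_pos"][2]])-s["tcp_pos"])*1000).round(1),M.apply([1,0,0]))
w4=None
E
```

```text
clock: 14.85
tcp_pos: [0.4729, -0.19, 0.2169]
orientation: [0.039, 0.999, 0.0, -0.001]
ft_force: [-0.8, 0.6, -1.7]
gripper_width: 0.0552
grip_force: 11.9
[-32.  169.5   0. ] [-0.99697563  0.07770781  0.00104353]
```

View pics/m6.png

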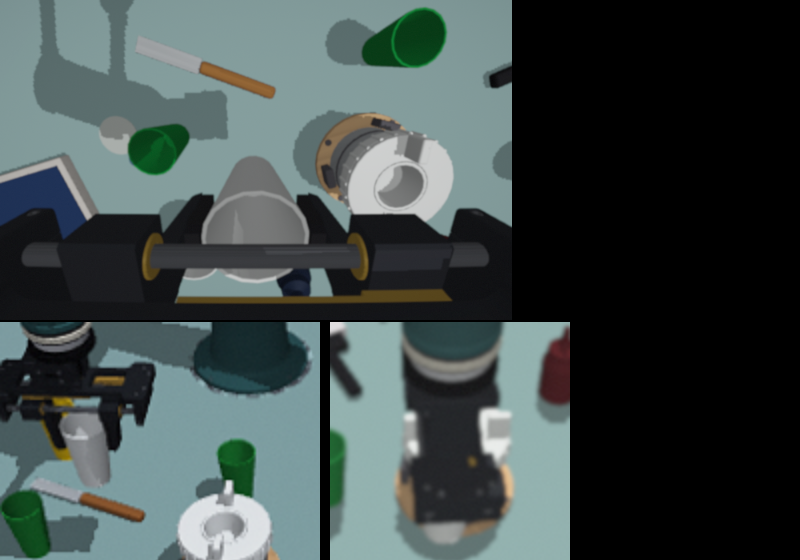

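The cup hangs upright in the fingers, with its mouth around full-res (319,296) in the wrist view. The well mouth is at about (501,231).

```bash
python3 - <<'E'
from h import *
s=r.sense();ci=r.camera_info("wrist"); M=R.from_quat(s["orientation"]);t=s["tcp_pos"]
for v in (293,296,299):
    p=onz(ci,(319,v),t[2]+.037); print("cup mouth",p.round(4),(M.inv().apply(p-t)*1000).round(1))
# top edge of mouth and base contour
print("far rim",(M.inv().apply(onz(ci,(318,241),t[2]+.037)-t)*1000).round(1),"expect cx+29")
print("base far edge",(M.inv().apply(onz(ci,(316,195),t[2]-.058)-t)*1000).round(1),"expect cx+20")
print("well",onz(ci,(501,231),.108))
im=cv2.imread("pics/w4.png")
# mouth circle in w4
ci4=None
E
```

```text
cup mouth [ 0.4688 -0.1889  0.2528] [  3.8   0.7 -37. ]
cup mouth [ 0.4703 -0.189   0.2528] [  2.3   0.7 -37. ]
cup mouth [ 0.4718 -0.1891  0.2528] [  0.8   0.7 -37. ]
far rim [ 27.8   0.3 -36.9] expect cx+29
base far edge [19.5 -1.3 58.1] expect cx+20
well [ 0.51483306 -0.0229589   0.108     ]
```

```bash
python3 - <<'E'
from h import *
im=cv2.imread("pics/w4.png")
c=cv2.resize(im[120:240,255:385],None,fx=5,fy=5,interpolation=cv2.INTER_CUBIC); cv2.imwrite("pics/w4c.png",c[:600])
E
```

```text
(no output)
```

View pics/w4c.png

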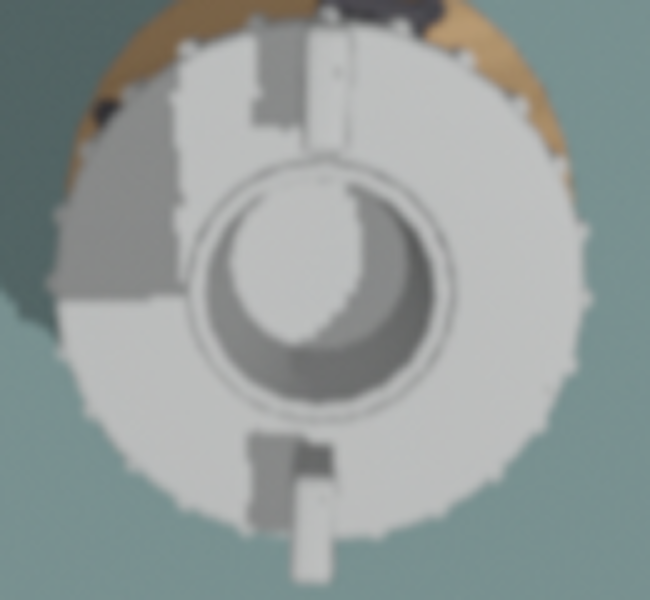

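The well mouth ring runs from x 187 to 456 and y 155 to 423 in the crop, so its centre is at (318.9,177.4) in the picture, giving a well at about (0.517,-0.022). Carrying the cup over it.

```bash
python3 -m creep '[{"tx":-2,"ty":10,"tz":0,"turn":0},{"tx":-3,"ty":18,"tz":0,"turn":0},{"tx":-4,"ty":20,"tz":0,"turn":0},{"tx":-4,"ty":20,"tz":0,"turn":0},{"tx":-4,"ty":20,"tz":0,"turn":0},{"tx":-4,"ty":20,"tz":0,"turn":0},{"tx":-4,"ty":20,"tz":0,"turn":0},{"tx":-3,"ty":20,"tz":0,"turn":0},{"tx":-2,"ty":14,"tz":0,"turn":0},{"tx":-1,"ty":8.5,"tz":0,"turn":0},{"tx":0,"ty":0,"tz":0,"turn":0},{"tx":0,"ty":0,"tz":0,"turn":0}]'
python3 -m creep '[{"tx":0,"ty":0,"tz":10,"turn":0},{"tx":0,"ty":0,"tz":12,"turn":0},{"tx":0,"ty":0,"tz":12,"turn":0},{"tx":0,"ty":0,"tz":8,"turn":0},{"tx":0,"ty":0,"tz":5,"turn":0},{"tx":0,"ty":0,"tz":0,"turn":0},{"tx":0,"ty":0,"tz":0,"turn":0}]'
python3 - <<'E'
from h import *
c2,i2=shot("side","s7"); c3,i3=shot("scene","c7")
o=np.zeros((400,800,3),np.uint8)
o[:400,:400]=cv2.resize(i3[150:250,235:335],(400,400))[:,:,::-1]
o[:400,400:]=cv2.resize(i2[170:270,300:400],(400,400))[:,:,::-1]
cv2.imwrite("pics/m7.png",o)
E
```

```text
clock: 16.2
tcp_pos: [0.5174, -0.0229, 0.2175]
orientation: [0.039, 0.999, -0.0, -0.0]
ft_force: [1.4, -0.6, -0.4]
gripper_width: 0.0552
grip_force: 11.9
clock: 16.9
tcp_pos: [0.5177, -0.0228, 0.1708]
orientation: [0.039, 0.999, 0.0, 0.0]
ft_force: [-0.5, 0.2, -0.5]
gripper_width: 0.0552
grip_force: 11.9
```

View pics/m7.png

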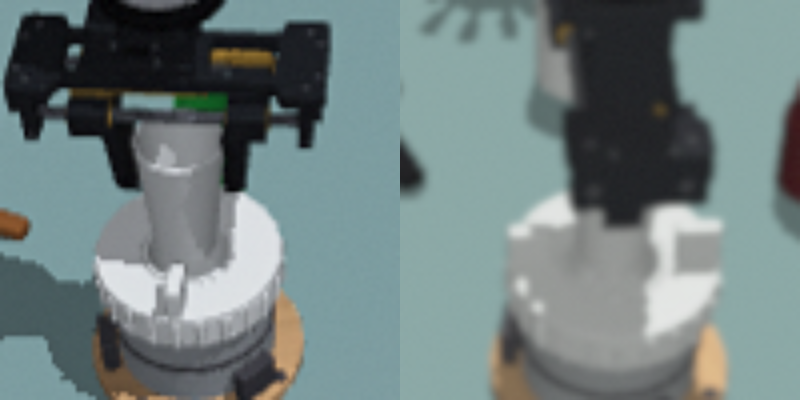

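The cup's base is over the well mouth, centred. I'll lower it in stages, watching the force.

```bash
python3 -m creep '[{"tx":0,"ty":0,"tz":5,"turn":0},{"tx":0,"ty":0,"tz":5,"turn":0},{"tx":0,"ty":0,"tz":5,"turn":0},{"tx":0,"ty":0,"tz":0,"turn":0}]'|sed -n '2p;4p'
python3 -m creep '[{"tx":0,"ty":0,"tz":5,"turn":0},{"tx":0,"ty":0,"tz":5,"turn":0},{"tx":0,"ty":0,"tz":4,"turn":0},{"tx":0,"ty":0,"tz":0,"turn":0}]'|sed -n '2p;4p'
python3 -m creep '[{"tx":0,"ty":0,"tz":3,"turn":0},{"tx":0,"ty":0,"tz":3,"turn":0},{"tx":0,"ty":0,"tz":3,"turn":0},{"tx":0,"ty":0,"tz":0,"turn":0}]'
```

```text
tcp_pos: [0.5168, -0.0226, 0.1545]
ft_force: [-0.1, -0.3, -0.9]
tcp_pos: [0.517, -0.0227, 0.1408]
ft_force: [0.5, 0.3, -0.4]
clock: 18.2
tcp_pos: [0.5174, -0.0227, 0.1322]
orientation: [0.039, 0.999, 0.0, -0.0]
ft_force: [0.1, -0.1, -1.1]
gripper_width: 0.0557
grip_force: 11.9
```

```bash
python3 -m creep '[{"tx":0,"ty":0,"tz":1,"turn":0},{"tx":0,"ty":0,"tz":1,"turn":0},{"tx":0,"ty":0,"tz":0,"turn":0}]'|sed -n '2p;4,5p'
python3 -m creep '[{"tx":0,"ty":0,"tz":0,"turn":0},{"tx":0,"ty":0,"tz":0,"turn":0},{"tx":0,"ty":0,"tz":0,"turn":0},{"tx":0,"ty":0,"tz":0,"turn":0},{"tx":0,"ty":0,"tz":0,"turn":0},{"tx":0,"ty":0,"tz":0,"turn":0}]' 0
python3 -m creep '[{"tx":0,"ty":0,"tz":-8,"turn":0},{"tx":0,"ty":0,"tz":-15,"turn":0},{"tx":0,"ty":0,"tz":-25,"turn":0},{"tx":0,"ty":0,"tz":-30,"turn":0},{"tx":0,"ty":0,"tz":-30,"turn":0},{"tx":0,"ty":0,"tz":-30,"turn":0},{"tx":0,"ty":0,"tz":-20,"turn":0},{"tx":0,"ty":0,"tz":0,"turn":0},{"tx":0,"ty":0,"tz":0,"turn":0}]'
python3 - <<'E'
from h import *
_,im=shot("wrist","w8");c2,i2=shot("side","s8"); c3,i3=shot("scene","c8")
o=np.zeros((400,800,3),np.uint8)
o[:400,:400]=cv2.resize(i3[150:250,235:335],(400,400))[:,:,::-1]
o[:400,400:]=cv2.resize(im[100:260,240:400],(400,400))[:,:,::-1]
cv2.imwrite("pics/m8.png",o)
E
```

```text
tcp_pos: [0.5177, -0.0227, 0.1307]
ft_force: [0.7, -0.0, -0.4]
gripper_width: 0.0554
clock: 19.1
tcp_pos: [0.5176, -0.0227, 0.1307]
orientation: [0.039, 0.999, 0.0, 0.0]
ft_force: [0.2, 0.6, 1.1]
gripper_width: 0.0881
grip_force: 0.0
clock: 20.0
tcp_pos: [0.5178, -0.0228, 0.2896]
orientation: [0.039, 0.999, -0.0, 0.001]
ft_force: [0.7, 0.8, 0.0]
gripper_width: 0.088
grip_force: 0.0
```

View pics/m8.png

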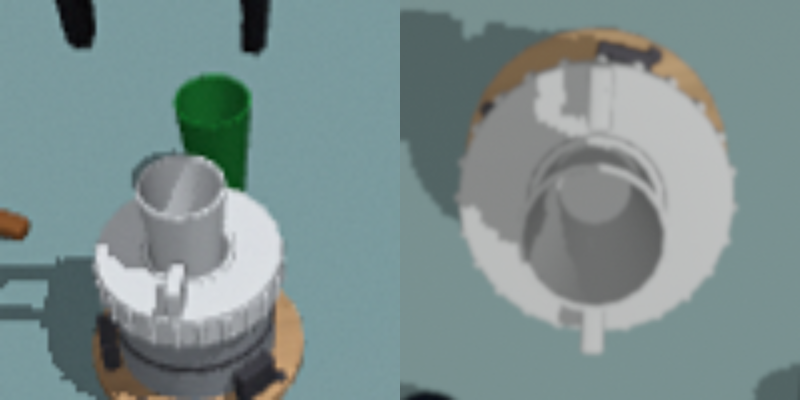

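The cup stands in the well, upright, with its mouth at wrist pixel (318,193) and the lugs free. One numeric check, then I hand in.

```bash
python3 - <<'E'
from h import *
ci=r.camera_info("wrist"); print(onz(ci,(317.8,193),.167), proj(ci,[.517,-.0225,.167]))
print(r.finish_job())
E
```

```text
[ 0.51273289 -0.02252423  0.167     ] [[318.19076933 197.41901524]]
the job is handed in; nothing more can be done
None
```

I screwed the lid down to about 0.3 rad past first bite (torque 0.46 N m) and let it go, then set the cup upright on the well floor, released it and handed the job in at about 20 s. My last check put the cup's mouth about 4 mm off the well's axis, and I have not seen the verdict.

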